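Put the stray peg away in the push-latch peg tray

ROBOT

A 7-joint arm with a two-finger parallel gripper is mounted at the origin on the work surface. World frame = base frame: x ahead of the robot, y to its left, z up, the work surface at z = 0. Lengths are in m, angles in rad, forces in N, time in s.
With the tool pointing down it reaches from about 0.35 to 0.9 m from the base axis. Payload 19.9 kg.
Tool frame: the origin (TCP) lies between the finger pads; the fingertips stand 19 mm ahead of it and the grasp point (between the pads) is the TCP; z points along the fingers, y is the direction in which the jaws open and shut (so a half turn about z gives the same grasp; the last joint's range is limited). The gripper opens to 94 mm and grips with 3 to 60 N. Pads are 16 mm wide; open, the fingers measure 119 mm over their backs; the gripper's body (75 mm by 177 mm) begins 78 mm behind the grasp point.
Start: joints at [-1.282, 0.417, -0.01, 1.614, 0.005, 1.111, -0.053], TCP at [0.202, 0.591, 0.224] pointing down, gripper open.
Joint ranges: [-2.81, 2.81], [-0.39, 2.02], [-1.27, 1.25], [0.06, 2.57], [-1.19, 4.33], [0.19, 2], [-2.82, 2.82]. Speed limits (rad/s): [1.89, 1.89, 2.39, 2.39, 3.01, 3.01, 3.01].

INTERFACE

Orientations are given as a 3x3 rotation matrix whose columns are the frame's x, y, z axes.
In Python, from rig import robot gives the robot as it stands. Calls block until the motion is done:
- robot.move_ptp(position, orientation): joint-space move of the TCP to a pose.
- robot.move_linear(position, velocity=0.15, frame=None, threshold=None): straight line of the TCP; frame=None keeps the orientation; velocity is the mean speed in m/s. With threshold (N) it stops when the force on the tool has changed by that much, and returns True; else False.
- robot.goto_joints(angles): joint-space move.
- robot.gripper_to(opening): finger opening in m; the grip force is fixed at half the most; returns when the fingers have stopped.
- robot.pause(seconds).
- robot.ik(position, orientation): joint angles nearest the present ones, or None.
- robot.get_state(): the state.
- robot.grab_frame(name): name is "scene" or "top" or "wrist"; returns the picture (480x640x3 uint8, red, green, blue); there is no depth.
- robot.camera_info(name): a dict with "fx", "fy", "cx", "cy" (pixels), "rvec" (rotation vector, rad) and "tvec" (3), from world to camera coordinates, as OpenCV has them. Camera axes: x right, y down, z forward; pixel columns grow to the right and rows downward; lengths in m; the calibration is good to about 2 mm. A picture is of the moment at which its call begins: read the wrist's pose just before it. camera_info takes no time and is no camera call; for the wrist camera it gives the pose at the moment of the call.
A pose or a line that the arm cannot do raises robot.PlanningError and nothing moves.
- robot.sign_off(): hands the job in, once; it reports no verdict.
The state is a dict: "time": time; "qpos": joint angles; "joint_vel": joint speeds; "effort": joint torques, N m; "ee_pos": TCP position; "tool_rot": TCP orientation; "force": force on the tool from outside, world axes, zero at the start; "moment": the same for the moment, N m; "opening": finger opening in m.
Only numpy, scipy, OpenCV 4.12 (cv2) and the standard library are available. Lean on these libraries where they do the work, as an engineer would, in place of code of your own. Each camera call takes 0.05 s, during which the arm holds its last target.

TASK

Press the round release button on top of the white peg keeper so that its tray pops out, lay the stray clothes peg inside the tray, then push the tray home until it clicks and stays shut by itself. Press and push gently, with no more than about 12 N, and leave the things standing around it where they are.

Things in the scene. Friction and masses are not known exactly. Their poses are not given: they have to be found in the camera images.
- case: The peg keeper: a white box fixed on the shelf, 190 deep (x) x 150 wide (y) x 78 high mm, open at the front. Origin: centre of its underside; its own +x points from the open front to the back, +z up. The tray comes out of the front towards its own -x. The round button is on its top, on the centre line, 40 mm in front of the middle.
- release_top (a point): Centre of the top of the round steel release button: diameter 32 mm, standing 12 mm proud of the case top (so 90 mm above the shelf). It goes straight down.
- release_press (a joint): Travel of the button in m: 0 up, grows as it is pressed, 0.008 fully down (hard stop). Sprung: 2 N to start, 0.5 N more for each mm; a latched tray lets go at about 3 to 6 mm. The tray nudges the button down from inside just before it clicks home.
- release: The release button itself, a steel cylinder moving in the case top; origin at case-top height on its axis (78 mm above the shelf when up). More than about 15 N on it is too hard.
- tray_slide (a joint): How far out, m: 0 (to 0.001) shut and latched, 0.095 fully out, below 0 pushed in past shut. A spring (2 to 4 N) drives it out unless latched. To latch, push it past 0 by a hidden 2 to 28 mm, different each start: resistance rises to 6-9 N, drops at the click; 1-4 mm farther a buffer of 8 N/mm stops it. 10 to 12 N is enough. Let go before the click it comes out; after it, it returns to 0 and stays.
- tray: The grey plastic tray with a thick front block. Axes parallel to the case's; its origin coincides with the case's origin when the tray is shut and moves with the tray towards the case's -x. More than about 13 N on it is too hard.
- tray_face (a point): Middle of the flat front face of the tray's front block. Face 130 wide x 56 high mm, from 8 to 64 mm above the shelf, this point 36 mm above the shelf. The block is 36 mm thick and stands 38 mm in front of the case when shut, so it can be pushed from the front with fingers pointing down.
- tray_floor (a point): Point on the tray's floor, 12 mm above the shelf, 48.5 mm behind the back of the front block: the middle of the open part when the tray is fully out. Open part then: 97 mm front to back (front block to case), 124 mm across between side walls whose top is 45 mm above the shelf; the front block's top is 64 mm and the case top 78 mm above the shelf.
- peg: The stray purple plastic clothes peg lying on its side on the shelf, left or right of the tray: 72 long (its own x) x 13 wide (y) x 11 mm high. Origin: centre of its underside. About 15 g.
- brush: Grey silicone brush lying on the shelf, about 160 mm long along its own x, origin near the middle of its underside. Not to be moved.
- jar: Frosted glass jar with a steel flip-top lid, diameter 76 mm, 102 mm high, origin at the centre of its underside. Not to be moved.
- scoop: Aluminium scoop standing on its bowl (diameter 58, 42 mm high), flat handle reaching 117 mm from the bowl's axis along its own -x. Origin: centre of the bowl's underside. Not to be moved.
- dipper: Wooden honey dipper lying along its own x, 155 mm long, 28 mm thick, origin on the underside near the middle. Not to be moved.

How it is judged:
By the outcome, as a careful person would: the job done as asked, in the order asked, and still so for the second after the job is handed in, with the robot touching nothing.
It also fails if it takes over 72 s, if anything falls off the work surface, if the arm or the gripper's body presses on something with over 40 N, if the wrist force passes 120 N, or if a joint passes its speed limit or range.

## Working session

There is one attempt and no reset: what is moved stays moved. The work goes in short steps, each a Python script; the robot and the scene stay as the last script left them, time stands still between calls to the robot, and variables do not carry over. Pictures are saved under pics/ and viewed, and the job is handed in when it is done.

```bash
mkdir -p pics; ls; cat > h.py <<'E'
from rig import robot
import numpy as np, cv2
def save(img,n): cv2.imwrite('pics/'+n+'.png',cv2.cvtColor(img,cv2.COLOR_RGB2BGR))
def crop(img,u0,v0,u1,v1,n,s):
    save(cv2.resize(img[v0:v1,u0:u1],None,fx=s,fy=s,interpolation=cv2.INTER_CUBIC),n)
def pix2w(ci,u,v,z):
    R,_=cv2.Rodrigues(np.array(ci['rvec'],float)); t=np.array(ci['tvec'],float).ravel()
    d=R.T@np.array([(u-ci['cx'])/ci['fx'],(v-ci['cy'])/ci['fy'],1]); c=-R.T@t
    return c+d*(z-c[2])/d[2]
def w2pix(ci,p):
    R,_=cv2.Rodrigues(np.array(ci['rvec'],float)); q=R@np.array(p,float)+np.array(ci['tvec'],float).ravel()
    return np.array([ci['fx']*q[0]/q[2]+ci['cx'],ci['fy']*q[1]/q[2]+ci['cy']])
E
python3 - <<'E'
from h import *
for n in ['scene','top']:
    save(robot.grab_frame(n),n+'0'); ci=robot.camera_info(n); print(n,ci)
    R,_=cv2.Rodrigues(np.array(ci['rvec'])); print(-R.T@np.array(ci['tvec']).ravel())
s=robot.get_state();print(s['time'],s['force'],s['opening'],s['tool_rot'])
E
```

```text
pics
scene {'fx': 503.26333169816473, 'fy': 503.26333169816473, 'cx': 319.1543923690049, 'cy': 229.9318735274337, 'rvec': array([ 2.44890063,  0.65759404, -0.20431044]), 'tvec': array([-0.57372458, -0.14481794,  1.15920197])}
[ 0.8885631  -0.39934878  0.86305128]
top {'fx': 551.4858777230606, 'fy': 551.4858777230606, 'cx': 325.5530477252921, 'cy': 228.69214028476182, 'rvec': array([ 2.17528325, -2.21691968,  0.07974649]), 'tvec': array([0.07670388, 0.63405108, 1.24912157])}
[0.55846526 0.08032669 1.28447387]
0.1 [ 0.79002847 -0.03293383 -0.11819256] 0.09403352886973736 [[-9.46121351e-01  3.23812143e-01 -2.91551576e-04]
 [ 3.23812263e-01  9.46120706e-01 -1.10838071e-03]
 [-8.30641507e-05 -1.14307063e-03 -9.99999343e-01]]
```

View pics/scene0.png

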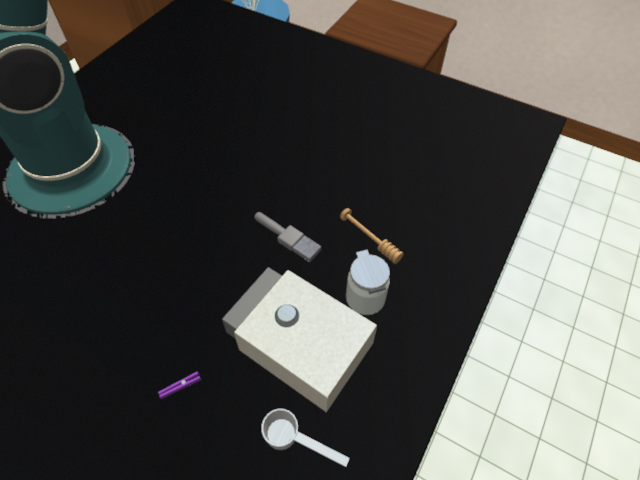

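View pics/top0.png

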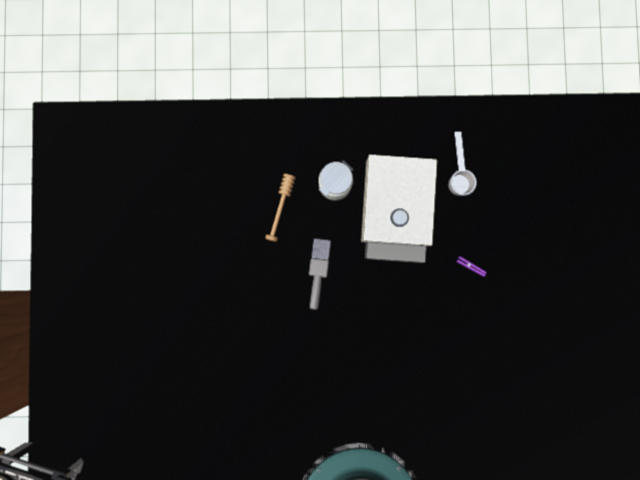

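The scene view shows the keeper, the button at (287,315) and the peg at (180,385). The top view shows the button at (400,217), the peg at (472,266) and the tray front facing the robot. I'll enlarge both.

```bash
python3 - <<'E'
import cv2
a=cv2.imread('pics/top0.png')[140:290,340:500]; cv2.imwrite('pics/top0c.png',cv2.resize(a,None,fx=4,fy=4,interpolation=cv2.INTER_CUBIC))
a=cv2.imread('pics/scene0.png')[260:410,150:390]; cv2.imwrite('pics/scene0c.png',cv2.resize(a,None,fx=3.3,fy=3.3,interpolation=cv2.INTER_CUBIC))
E
```

```text
(no output)
```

View pics/top0c.png

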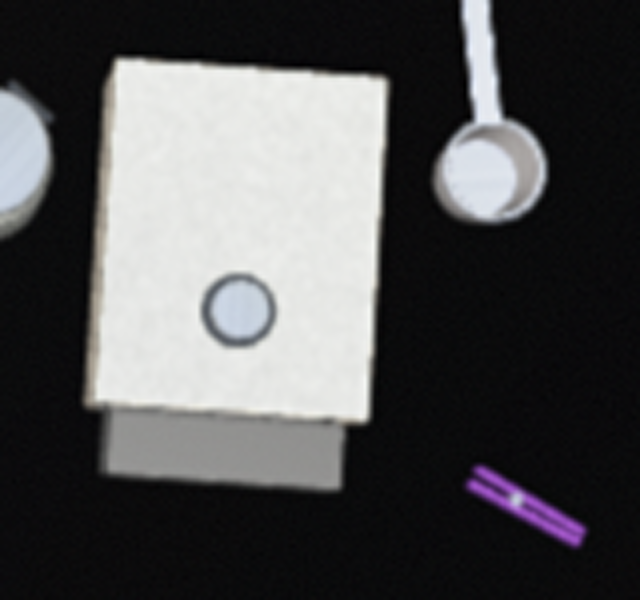

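View pics/scene0c.png

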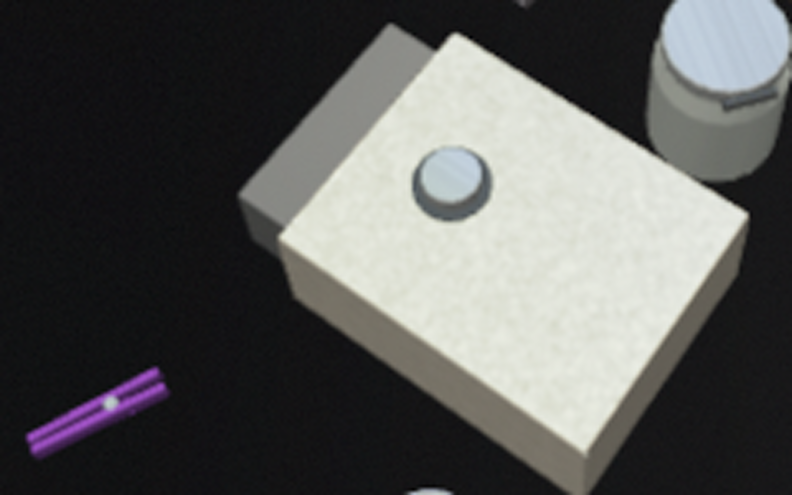

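```bash
python3 - <<'E'
from h import *
T=robot.camera_info('top');S=robot.camera_info('scene')
t=lambda p,z:pix2w(T,340+(p[0]-1.5)/4,140+(p[1]-1.5)/4,z)[:2]
s=lambda p,z:pix2w(S,150+(p[0]-1.1)/3.3,260+(p[1]-1.1)/3.3,z)[:2]
def yaw(a,b): d=b-a; return np.degrees(np.arctan2(d[1],d[0])),np.linalg.norm(d)
for f,c,btn,pg,face in [(t,[(96,403),(116,58),(388,77),(368,423)],(239,309),[(480,465),(467,486),(578,547),(587,530)],[(101,474),(341,490)]),
  (s,[(456,33),(748,215),(585,455),(280,238)],(452,174),[(157,368),(168,392),(35,457),(27,436)],[(391,24),(240,196)])]:
    C=[f(p,.078) for p in c]; 
    print('case c',np.mean(C,0),'sideL',yaw(C[0],C[1]),'sideR',yaw(C[3],C[2]),'front',yaw(C[3],C[0]),'back',yaw(C[2],C[1]))
    print('btn',f(btn,.09))
    P=[f(p,.0095) for p in pg]; print('peg',np.mean(P,0),yaw(P[0],P[3]),yaw(P[1],P[2]))
    F=[f(p,.064) for p in face]; print('face',F,yaw(F[1],F[0]),np.mean(F,0))
E
```

```text
case c [ 0.69318479 -0.10011592] sideL (np.float64(-4.664572374046462), np.float64(0.19127299548760185)) sideR (np.float64(-5.091018398390285), np.float64(0.19198104242664005)) front (np.float64(84.71405331583571), np.float64(0.14957104405392602)) back (np.float64(84.9865746676974), np.float64(0.1509939270942978))
btn [ 0.65383768 -0.09558067]
peg [ 0.54235593 -0.27165224] (np.float64(-122.50768391706316), np.float64(0.07203260450542187)) (np.float64(-119.98077775642439), np.float64(0.07287124880023811))
face [array([ 0.56581925, -0.02047925]), array([ 0.55442549, -0.15317612])] (np.float64(85.09244801677718), np.float64(0.13318512239983174)) [ 0.56012237 -0.08682768]
case c [ 0.69446905 -0.10112277] sideL (np.float64(-5.1413196104384165), np.float64(0.1874277231161426)) sideR (np.float64(-5.354092009550662), np.float64(0.18827023278770605)) front (np.float64(84.94020251854734), np.float64(0.14769136636832103)) back (np.float64(85.26461623205422), np.float64(0.14839409601609851))
btn [ 0.65446966 -0.09687978]
peg [ 0.54382286 -0.27221643] (np.float64(-119.87250268698968), np.float64(0.07119441716986999)) (np.float64(-121.92737846825254), np.float64(0.0714524094316484))
face [array([ 0.56780479, -0.02550974]), array([ 0.5572741 , -0.15313596])] (np.float64(85.2830948765238), np.float64(0.1280599355954707)) [ 0.56253945 -0.08932285]
```

Both cameras agree: case centre is about (0.694, -0.101) at yaw -5°, and the peg is at (0.543, -0.272) with its axis at about 60°. Sizes check out (190x150, 72). Next I'll press the button.

```bash
cat >> h.py <<'E'
CY=np.radians(-5.0); C=np.array([.6938,-.1006])
def case(x,y,z):
    c,s=np.cos(CY),np.sin(CY); return np.array([C[0]+c*x-s*y,C[1]+s*x+c*y,z])
def Rj(deg):  # tool down, jaw axis at deg
    a=np.radians(deg); return np.array([[-np.sin(a),np.cos(a),0],[np.cos(a),np.sin(a),0],[0,0,-1.]])
def st():
    s=robot.get_state(); print('t%.1f'%s['time'],np.round(s['ee_pos'],4),'F',np.round(s['force'],2),'open %.4f'%s['opening']); return s
E
python3 - <<'E'
from h import *
for nm,p,d in [('btn',case(-.04,0,.14),85),('peg',(.543,-.272,.1),150),('peg',(.543,-.272,.1),-30),('place',case(-.15,0,.12),175),('place',case(-.15,0,.12),-5),('push',case(-.27,0,.05),85)]:
    q=robot.ik(p,Rj(d)); print(nm,d,None if q is None else np.round(q,2))
robot.gripper_to(0.0); st()
robot.move_ptp(case(-.04,0,.14),Rj(85)); st()
r=robot.move_linear(case(-.04,0,.114),velocity=.08,threshold=4); print(r)
r=robot.move_linear(case(-.04,0,.101),velocity=.015,threshold=8); print(r); st()
robot.pause(.2); st()
robot.move_linear(case(-.04,0,.16),velocity=.15); st()
save(robot.grab_frame('scene'),'scene1')
E
```

```text
btn 85 [-0.3   0.63  0.57  1.61 -0.38  1.02  1.88]
peg 150 [ 1.16  0.81 -1.09  1.73  0.8   1.11  2.43]
peg -30 [-0.24  0.74  0.94  1.78 -0.7   1.    0.46]
place 175 [-0.69  0.68  1.08  1.92 -0.72  1.   -2.5 ]
place -5 [-0.49  0.52  0.77  1.91 -0.46  0.89  0.42]
push 85 [-0.36  0.41  0.55  2.22 -0.38  0.6   1.95]
t1.5 [0.2024 0.5913 0.2244] F [-0.72 -0.65 -0.61] open 0.0003
t4.4 [ 0.6541 -0.0962  0.14  ] F [0.94 0.85 0.58] open 0.0003
False
True
t5.7 [ 0.6541 -0.0971  0.1014] F [-0.72  0.19  8.12] open 0.0003
t5.9 [ 0.6541 -0.0971  0.1014] F [-1.15  0.22  6.75] open 0.0001
t6.5 [ 0.6536 -0.0969  0.1593] F [-0.91 -0.19 -0.8 ] open 0.0006
```

View pics/scene1.png

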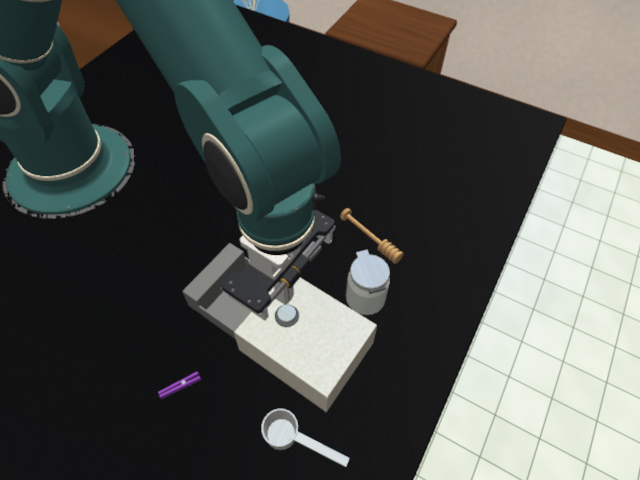

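The tray is out: its open part shows at about (235,285), and nothing else has moved. Next I'll grasp the peg.

```bash
python3 - <<'E'
from h import *
robot.move_ptp((.543,-.272,.10),Rj(-30)); robot.gripper_to(.04); st()
save(robot.grab_frame('wrist'),'wrist2')
r=robot.move_linear((.543,-.272,.0215),velocity=.08,threshold=8); print(r); st()
robot.gripper_to(0.0); st()
robot.move_linear((.543,-.272,.14),velocity=.15); st()
save(robot.grab_frame('scene'),'scene2'); save(robot.grab_frame('wrist'),'wrist3')
E
python3 -c "
import cv2,numpy as np
a=[cv2.resize(cv2.imread('pics/%s.png'%n),(400,300)) for n in ['wrist2','wrist3','scene2']]
cv2.imwrite('pics/m2.png',np.vstack([np.hstack(a[:2]),np.hstack([a[2],cv2.resize(cv2.imread('pics/scene2.png')[300:480,80:320],(400,300))])]))"
```

```text
t8.6 [ 0.543 -0.272  0.1  ] F [ 0.46  0.47 -0.23] open 0.0400
False
t9.8 [ 0.5432 -0.2722  0.022 ] F [ 0.22  0.4  -1.38] open 0.0398
t10.3 [ 0.5431 -0.272   0.0216] F [-0.14 -0.29  3.14] open 0.0129
t11.3 [ 0.5427 -0.2717  0.1392] F [-0.03  0.43  0.07] open 0.0126
```

View pics/m2.png

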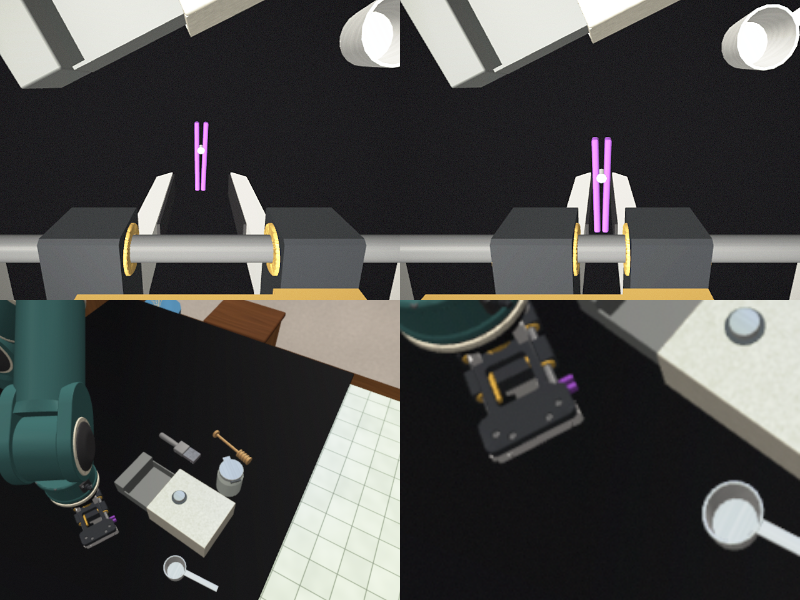

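The wrist view shows the peg centred between the pads, with the opening at 12.6 mm, so the grasp is good. Next I'll place it.

```bash
python3 - <<'E'
from h import *
p=lambda z:case(-.1435,0,z)
robot.move_ptp(p(.13),Rj(-5)); st()
r=robot.move_linear(p(.0342),velocity=.08,threshold=5); print(r); st()
robot.gripper_to(.035); st()
robot.move_linear(p(.14),velocity=.15); st()
save(robot.grab_frame('wrist'),'wrist4')
robot.gripper_to(0)
robot.move_ptp(case(-.262,0,.12),Rj(85)); st()
save(robot.grab_frame('scene'),'scene4'); save(robot.grab_frame('top'),'top4')
E
python3 -c "
import cv2,numpy as np
a=[cv2.resize(cv2.imread('pics/%s.png'%n),(400,300)) for n in ['wrist4','top4','scene4']]
cv2.imwrite('pics/m4.png',np.vstack([np.hstack(a[:2]),np.hstack([a[2],cv2.resize(cv2.imread('pics/scene4.png')[220:400,150:390],(400,300))])]))"
```

```text
t12.1 [ 0.5508 -0.0884  0.13  ] F [-0.07 -0.7   0.09] open 0.0128
False
t13.5 [ 0.5511 -0.0881  0.0346] F [-0.28  0.16 -0.45] open 0.0124
t14.0 [ 0.5509 -0.0881  0.0342] F [-0.14  0.11  0.64] open 0.0348
t14.9 [ 0.5505 -0.0878  0.1393] F [ 0.06 -0.48 -0.62] open 0.0351
t16.9 [ 0.4331 -0.0779  0.1201] F [1.25 0.25 0.56] open 0.0005
```

View pics/m4.png

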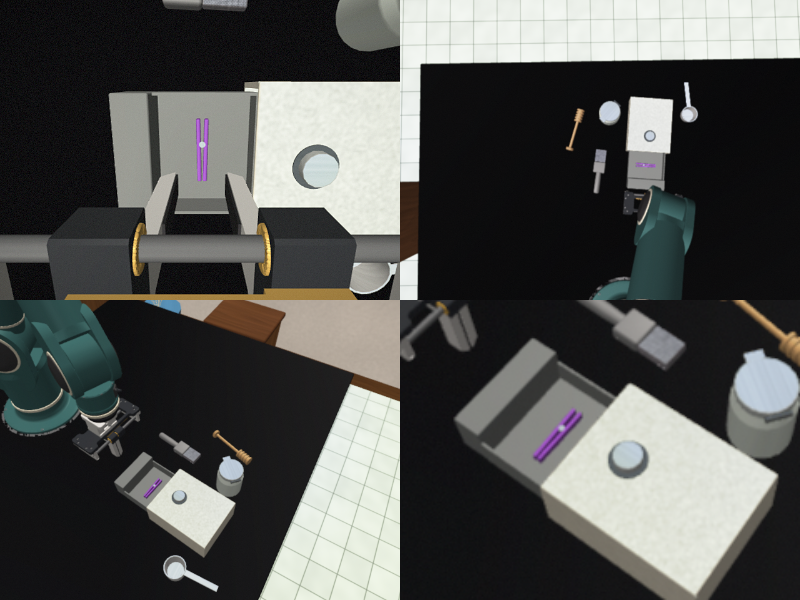

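The peg lies flat across the middle of the tray, clear of the walls (crop centre at about (558,432) in the lower-right panel). Next I'll push the tray.

```bash
cat >> h.py <<'E'
def favg(n=10):
    v=[]
    for _ in range(n): robot.pause(.02); v.append(robot.get_state()['force'])
    return np.mean(v,0)
def cx():
    d=np.array(robot.get_state()['ee_pos'])[:2]-C; return 1000*(np.cos(CY)*d[0]+np.sin(CY)*d[1])
E
python3 - <<'E'
from h import *
robot.move_linear(case(-.262,0,.041),velocity=.12)
f0=favg(); print('free',f0)
r=robot.move_linear(case(-.242,0,.041),velocity=.06,threshold=6)
r=robot.move_linear(case(-.148,0,.041),velocity=.035,threshold=8); print(r,cx()); st()
f1=favg(); n=np.array([np.cos(CY),np.sin(CY),0]); push=-(f1-f0)@n; print('hold push',push)
if not r:
    r=robot.move_linear(case(-.102,0,.041),velocity=.006,threshold=10.3-push); print(r,cx()); st()
    print('hold',-(favg()-f0)@n,cx())
E
```

```text
free [-0.04936892 -0.09388442 -0.11600069]
False -148.01384633365174
t21.3 [ 0.5463 -0.0878  0.041 ] F [-4.06 -2.47 -1.1 ] open 0.0005
hold push 3.984505345171449
True -135.98965288888164
t24.5 [ 0.5583 -0.0888  0.0406] F [-4.1   0.81  3.79] open 0.0005
hold 4.0955555955765215 -136.22766619499066
```

```bash
python3 - <<'E'
from h import *
n=np.array([np.cos(CY),np.sin(CY),0]); f0=np.array([-.05,-.09,-.12])
f=favg(); print(f, -(f-f0)@n)
x=cx()/1000
for i in range(12):
    x+=.0007
    r=robot.move_linear(case(x,0,.041),velocity=.006,threshold=6.3); f=favg(4); F=-(f-f0)@n
    print(r,'%.2f'%cx(),'%.2f'%F,np.round(f,1))
    if F>9.3: break
E
```

```text
[-3.82394494  1.62893944  2.37964493] 3.909399386045798
False -136.08 4.72 [-4.8  0.3 -2.3]
False -135.57 7.06 [-7.   1.  -0.1]
False -135.12 8.56 [-8.5  1.   1.1]
False -134.65 11.04 [-11.    1.6   3.6]
```

```bash
python3 - <<'E'
from h import *
n=np.array([np.cos(CY),np.sin(CY),0]); f0=np.array([-.05,-.09,-.12])
for x in (-.137,-.139,-.141,-.143,-.147,-.155):
    robot.move_linear(case(x,0,.041),velocity=.02); f=favg(4); print('%.1f'%cx(),'%.2f'%(-(f-f0)@n))
robot.move_linear(case(-.20,0,.041),velocity=.12)
save(robot.grab_frame('scene'),'scene5');save(robot.grab_frame('top'),'top5');st()
E
python3 -c "
import cv2,numpy as np
a=cv2.resize(cv2.imread('pics/scene5.png')[220:400,150:390],(400,300)); b=cv2.resize(cv2.imread('pics/top5.png')[140:290,340:540],(400,300))
cv2.imwrite('pics/m5.png',np.hstack([a,b]))"
```

```text
-137.0 3.84
-139.0 3.36
-141.0 3.92
-143.0 3.73
-146.8 -0.21
-154.9 0.10
t29.2 [ 0.4955 -0.0832  0.0411] F [-0.31 -0.28  0.48] open 0.0007
```

View pics/m5.png

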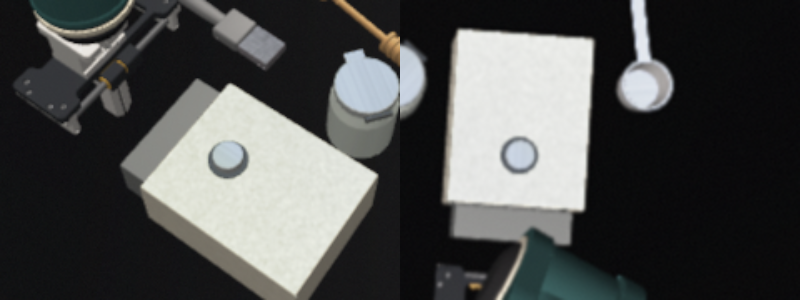

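The tray stayed shut after the finger lost contact. I'll retract the arm and compare the view with the start image.

```bash
python3 - <<'E'
from h import *
robot.move_linear(case(-.24,0,.041),velocity=.15)
robot.move_linear(case(-.24,0,.2),velocity=.15)
robot.goto_joints([-1.282,0.417,-0.01,1.614,0.005,1.111,-0.053]); st()
a=robot.grab_frame('scene');b=robot.grab_frame('top');save(a,'scene6');save(b,'top6')
for n,i in(('scene',a),('top',b)):
    o=cv2.cvtColor(cv2.imread('pics/%s0.png'%n),cv2.COLOR_BGR2RGB)
    d=np.abs(o.astype(int)-i).max(2)>40; y,x=np.nonzero(d); print(n,d.sum()); 
    nn,l,s,c=cv2.connectedComponentsWithStats(d.astype(np.uint8)); print([tuple(k) for k in s[1:] if k[4]>4])
crop(a,150,200,420,410,'s6c',2.9)
E
```

```text
t33.4 [0.2038 0.5904 0.2245] F [ 0.11 -0.27 -0.43] open 0.0004
scene 418
[(np.int32(158), np.int32(371), np.int32(43), np.int32(28), np.int32(416))]
top 1184
[(np.int32(456), np.int32(256), np.int32(31), np.int32(21), np.int32(238)), (np.int32(7), np.int32(442), np.int32(24), np.int32(20), np.int32(239)), (np.int32(0), np.int32(446), np.int32(6), np.int32(8), np.int32(34)), (np.int32(0), np.int32(449), np.int32(60), np.int32(24), np.int32(477)), (np.int32(69), np.int32(459), np.int32(14), np.int32(14), np.int32(96)), (np.int32(0), np.int32(468), np.int32(3), np.int32(3), np.int32(5)), (np.int32(5), np.int32(470), np.int32(11), np.int32(4), np.int32(15)), (np.int32(31), np.int32(470), np.int32(5), np.int32(2), np.int32(5)), (np.int32(5), np.int32(472), np.int32(11), np.int32(4), np.int32(16)), (np.int32(41), np.int32(472), np.int32(3), np.int32(3), np.int32(6)), (np.int32(53), np.int32(472), np.int32(6), np.int32(3), np.int32(12)), (np.int32(20), np.int32(474), np.int32(16), np.int32(6), np.int32(28)), (np.int32(0), np.int32(477), np.int32(4), np.int32(3), np.int32(6))]
```

View pics/s6c.png

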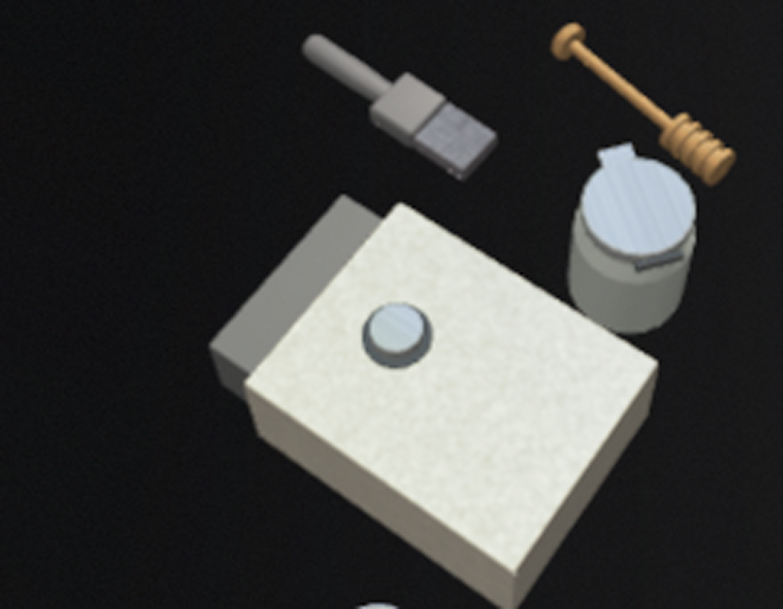

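The image matches the start except that the peg is gone from the shelf. The tray is shut (front block at crop (290,280)) and its neighbours haven't moved.

```bash
python3 -c "
from rig import robot
print(robot.sign_off())"
```

```text
the job is handed in; nothing more can be done
None
```

The job is done and handed in: I pressed the button, laid the peg in the tray, and pushed the tray shut until it latched. It took about 33 s of the 72 s allowed.

- **Button:** I pressed it with about 8 N, and the tray popped fully out.
- **Peg:** I laid it flat across the middle of the tray, and the pictures before closing showed it clear of the walls.
- **Closing the tray:** The first push tripped its force threshold early, about 5 mm past shut by my measurement. The force then read only about 4 N, so I couldn't tell if it had clicked. I went on in steps of about 0.5 mm until the force climbed steadily to about 11 N, which is what the buffer past the click should feel like. I did not see the click's force drop directly. A sideways force of about 3.6 N was also on the tool then, so the total was close to 12 N.
- **Final checks:** When I backed the finger off, contact was lost at about the shut position and the tray stayed in. It was still shut about 4 s later with the arm back at its start pose. Apart from the arm itself, the peg's empty place on the shelf was the only difference from the first pictures, so the brush, jar, scoop and dipper had not moved.

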